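Warranty exchange on a stripped pool pump

ROBOT

A 6-joint arm with a two-finger parallel gripper is mounted at the origin on the work surface. World frame = base frame: x ahead of the robot, y to its left, z up, the work surface at z = 0. Lengths are in m, angles in rad, forces in N, time in s.
With the tool pointing down it reaches from about 0.4 to 0.825 m from the base axis. Payload 7 kg.
Tool frame: the origin (TCP) lies on the centre line of the jaws, within the pads' length; the fingertips stand 22 mm ahead of it and the grasp point (between the pads) lies 3 mm ahead of it; z points along the fingers, y is the line along which they close (so a half turn about z gives the same grasp; the last joint's range is limited). The gripper opens to 88 mm and grips with 3 to 60 N. Pads are 19 mm wide; open, the fingers measure 130 mm over their backs; the gripper's body (78 mm by 193 mm) begins 47 mm behind the grasp point.
Start: joints at [-0.941, 0.359, 0.012, 0, -1.224, -0.288], TCP at [0.226, -0.636, 0.249] pointing down, gripper open.
Joint ranges: [-3.07, 3.07], [-1.43, 2.12], [-1.02, 1.25], [-3.03, 1.67], [-3.05, -0], [-3.03, 3.03]. Speed limits (rad/s): [2.39, 2.39, 3.01, 3.14, 3.14, 3.14].

INTERFACE

Orientations are given as [roll, pitch, yaw] about the fixed x, y, z axes, in that order (R = Rz(yaw) Ry(pitch) Rx(roll)).
In Python, from station import monitor, viewer, order gives the robot as it stands. The module is installed in compiled form; this text tells all that it offers.
- The arm moves only by the tool servo_tool, never from a script. Its argument "targets" is a list of rows, each an object with "angular": the turn, a rotation vector about the tool's x, y, z in degrees, a list of three; "xyz": the shift along the tool's x, y, z in cm, a list of three; "claw": the finger opening in cm, from 0 to 8.76. A call has 1 to 20 rows; each row shifts and turns the commanded pose from where the row before left it, along the tool's axes as they then stand; what a row does not reach is not made up. A row lasts 1/10 s, in which the tool goes at most 50 mm and 8.59 degrees, less where a joint would pass 70% of its speed; a pose out of reach is approached as far as the arm can. A call is refused whole if a number of a shift passes 5 or a number of a turn 8.59, either way. A call with a gripper value outside its range is refused whole. The fingers move at their own pace and stop on an object; "force" is the grip in N (left out, the last holds). Time passes only in rows, so rows that do not move let the fingers close. It gives the time, the measured TCP pose, the force, the opening and the grip force at its end, in the units of the state.
- monitor.get_state(): the state, without advancing time (a new reading comes with each control period).
- viewer.grab_frame(name): name is "side" or "top" or "wrist"; returns a dict with "color" (384x512x3 uint8, blue, green, red), "fovy" (degrees; the focal length in pixels is half the picture's height over the tangent of half this angle, whatever the lens; pixels are square), "cx", "cy" (the principal point, pixels), "R" (3x3) and "t" (3): a world point X has camera coordinates R X + t. Camera axes: x right, y down, z forward; pixel columns grow to the right and rows downward; lengths in m; the calibration is good to about 2 mm. A picture is of the moment at which its call begins. There is no depth.
- order.job_done(): hands the job in; it is judged then, once.
The state is a dict: "t": time; "q": joint angles; "qd": joint speeds; "joint_efforts": joint torques, N m; "eef_pos": TCP position; "ee_rot": TCP orientation; "force": force on the tool from outside, world axes, zero at the start; "moment": the same for the moment, N m; "width": finger opening in m; "gripper_force": force on a finger pad.
Only numpy, scipy, OpenCV 4.12 (cv2) and the standard library are available. Lean on these libraries where they do the work, as an engineer would, in place of code of your own. Each camera call takes 0.05 s, during which the arm holds its last target. There are 200 camera calls.

TASK

Fit the new impeller in the pump's volute casing and the new basket in its strainer pot, and pack each worn part in the carton its own replacement came out of, for the warranty return. Each casing and carton has room for one part only, so lay a worn part aside in the empty steel dish, or on a clear bit of bench, while you swap it. Lower every part right down onto the floor of its place, standing upright the way it stands now (hub or bail up), and do not drop any.

Things in the scene. Friction and masses are not known exactly. Their poses are not given: they have to be found in the camera images.
- imp_new_mid (a point): The new pump impeller, about 0.18 kg: ribbed disc 90 mm across, 24 mm thick, lying flat, then a black seal cup (38 mm across, 5 mm high) and a round upright hub to grip, 28 mm across, its top 66 mm above the underside. This point: on the axis, half-way up (33 mm above the underside); z along the hub. Clean cream white; starts in the low carton.
- imp_worn_mid (a point): The worn pump impeller, about 0.18 kg: ribbed disc 90 mm across, 24 mm thick, lying flat, then a black seal cup (38 mm across, 5 mm high) and a round upright hub to grip, 28 mm across, its top 66 mm above the underside. This point: on the axis, half-way up (33 mm above the underside); z along the hub. Rust brown with pale lime spots; starts in the volute casing.
- basket_new_mid (a point): The new strainer basket, about 0.14 kg: slotted bucket, base 80 mm, rim 96 mm across and 85 mm up; a rigid bail over the mouth, a level bar to grip, along x, 93 mm long, 10 mm thick (y), 14 mm high, top 121 mm above the underside, open below. This point: on the axis, half-way up (60.5 mm above the underside); z up. Clean light blue; starts in the tall carton.
- basket_worn_mid (a point): The worn strainer basket, about 0.14 kg: slotted bucket, base 80 mm, rim 96 mm across and 85 mm up; a rigid bail over the mouth, a level bar to grip, along x, 93 mm long, 10 mm thick (y), 14 mm high, top 121 mm above the underside, open below. This point: on the axis, half-way up (60.5 mm above the underside); z up. Yellow-brown with broken slots; starts in the strainer pot.
- volute: The pump's volute casing, fixed: a low round black casing, open side up, with brass bolt ends round its rim and a black outlet stub on one side (to 90 mm from the axis). Origin at the centre of its underside, z up. Round chamber 112 mm across, floor at 8 mm, rim at 38 mm; outside 128 mm across.
- pot: The pump's strainer pot, fixed: a tall round black pot, open at the top, with an inlet stub on one side (to 96 mm from the axis). Origin at the centre of its underside, z up. Inside 120 mm across, floor at 12 mm, rim at 97 mm; outside 136 mm across.
- carton_impeller: The new impeller's carton, fixed: a low open square cardboard box with a blue stripe, 120 x 120 x 36 mm, walls and floor 4 mm (inside 112 x 112 mm, floor at 4 mm). Origin at the centre of its underside, z up.
- carton_basket: The new basket's carton, fixed: a taller open square cardboard box with a red stripe, 124 x 124 x 70 mm, walls and floor 4 mm (inside 116 x 116 mm, floor at 4 mm). Origin at the centre of its underside, z up.
- dish: An empty round steel parts dish, fixed, the free spot: flat inside, about 126 mm across at its floor (at 3 mm), 144 mm across at its rim (18 mm high). Origin at the centre of its underside, z up.
Mind the look-alikes: they are no part of the job. What is shaped like the part that bears imp_worn_mid but purple is not meant.

How it is judged:
At the end, for the whole second after the job is handed in: New impeller in the volute, new basket in the pot, worn impeller in the low carton, worn basket in the tall one: each on the floor (height within 5 mm), axis within 16 mm (volute), 18 (pot) or 20 (cartons) of the centre, upright within 0.12 rad, at rest (under 20 mm/s) (horizontal distance between imp_new_mid and volute below 0.016 m and z of imp_new_mid in the frame of volute between 0.036 and 0.046 m and angle between each of imp_new_mid, imp_worn_mid, basket_new_mid, basket_worn_mid's own z axis and vertical below 0.12 rad and linear speed of each of imp_new, imp_worn, basket_new, basket_worn below 0.02 m/s and horizontal distance between imp_worn_mid and carton_impeller below 0.02 m and z of imp_worn_mid in the frame of carton_impeller between 0.032 and 0.042 m and horizontal distance between basket_new_mid and pot below 0.018 m and z of basket_new_mid in the frame of pot between 0.0675 and 0.0775 m and horizontal distance between basket_worn_mid and carton_basket below 0.02 m and z of basket_worn_mid in the frame of carton_basket between 0.0595 and 0.0695 m); the robot touches nothing.
It fails at once if the new impeller is dropped: it falls freely, faster than 0.9 m/s (a fall of about 40 mm) (linear speed of imp_new above 0.9 m/s and contact force between imp_new and the fingers below 0.05 N).
It fails at once if the worn impeller is dropped: it falls freely, faster than 0.9 m/s (a fall of about 40 mm) (linear speed of imp_worn above 0.9 m/s and contact force between imp_worn and the fingers below 0.05 N).
It fails at once if the new basket is dropped: it falls freely, faster than 0.9 m/s (a fall of about 40 mm) (linear speed of basket_new above 0.9 m/s and contact force between basket_new and the fingers below 0.05 N).
It fails at once if the worn basket is dropped: it falls freely, faster than 0.9 m/s (a fall of about 40 mm) (linear speed of basket_worn above 0.9 m/s and contact force between basket_worn and the fingers below 0.05 N).
It also fails if it takes over 128 s, if anything falls off the work surface, if the arm or the gripper's body presses on something with over 40 N, if the wrist force passes 120 N, or if a joint passes its speed limit or range.

## Working session

There is one attempt and no reset: what is moved stays moved. The work goes in short steps, Python scripts to look and compute and a tool call to move; the robot and the scene stay as the last step left them, time stands still between calls to the robot, and variables do not carry over. Pictures are saved under pics/ and viewed, at most 14 in all, crops included, and the job is handed in when it is done.

Besides the shell and the picture viewer there is one more tool, called after "Call:" as name(argument=value, ...), one argument or row to a line, values as JSON. servo_tool: Moves the arm, as the interface text tells. Its arguments: {"type":"object","properties":{"targets":{"type":"array"},"force":{"type":"number"}},"required":["targets"]}

```bash
mkdir -p pics; python3 - <<'E'
from station import monitor, viewer
import cv2,pickle,numpy as np
s=monitor.get_state();print({k:np.round(v,3) for k,v in s.items()})
d={}
for n in("side","top","wrist"):
    f=viewer.grab_frame(n);d[n]=f;cv2.imwrite(f"pics/{n}0.png",f["color"]);print(n,f["fovy"],f["cx"],f["cy"],np.round(f["R"],3).tolist(),np.round(f["t"],3))
pickle.dump(d,open("f0.pkl","wb"))
E
```

```text
{'t': np.float64(0.0), 'q': array([-0.941,  0.359,  0.011, -0.   , -1.224, -0.288]), 'qd': array([ 0.   ,  0.001, -0.   , -0.002, -0.001,  0.   ]), 'joint_efforts': array([-2.0000e-03, -5.8272e+01,  2.9304e+01,  6.9970e+00,  7.0000e-03,
       -0.0000e+00]), 'eef_pos': array([ 0.226, -0.636,  0.248]), 'ee_rot': array([ 3.14, -0.  , -2.8 ]), 'force': array([ 0.366, -0.159,  0.544]), 'moment': array([ 0.026, -0.045,  0.032]), 'gripper_force': np.float64(0.0), 'width': np.float64(0.088)}
side 57.32334631197478 252.93949880234186 191.4322677096731 [[0.943, -0.333, -0.007], [-0.185, -0.508, -0.841], [0.277, 0.794, -0.541]] [-0.531  0.161  0.781]
top 57.795377223798326 257.2338469447924 193.8330327828801 [[-0.017, -1.0, -0.022], [-0.997, 0.018, -0.072], [0.072, 0.02, -0.997]] [0.031 0.577 1.174]
wrist 59.242162721042995 255.11016882158782 191.20282561721908 [[-0.335, 0.942, 0.001], [0.896, 0.318, 0.311], [0.293, 0.105, -0.95]] [ 0.675 -0.038  0.393]
```

View pics/top0.png

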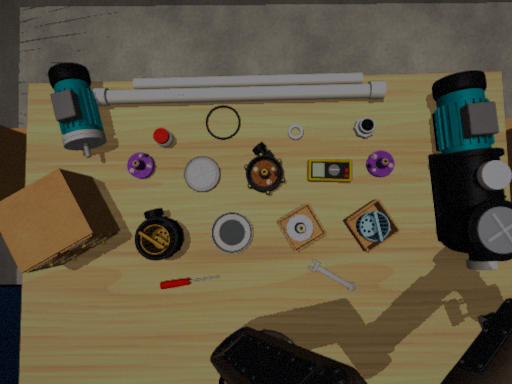

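View pics/side0.png

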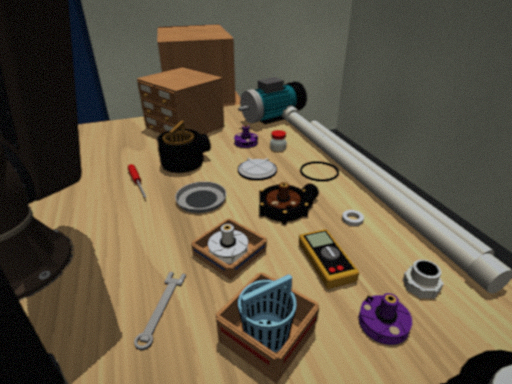

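The top view shows the pot at about (159,237), dish (232,233), volute (265,173), low carton (301,228) and tall carton (371,226). I'll enlarge both views to get precise pixels.

```bash
python3 - <<'E'
import cv2,pickle
d=pickle.load(open("f0.pkl","rb"))
c=d["top"]["color"][135:265,130:410]
c=cv2.resize(c,(784,364),interpolation=cv2.INTER_CUBIC)
s=d["side"]["color"][110:360,150:330]
c=cv2.convertScaleAbs(c,alpha=1.5,beta=15)
cv2.imwrite("pics/topz.png",c)
E
```

```text
(no output)
```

View pics/topz.png

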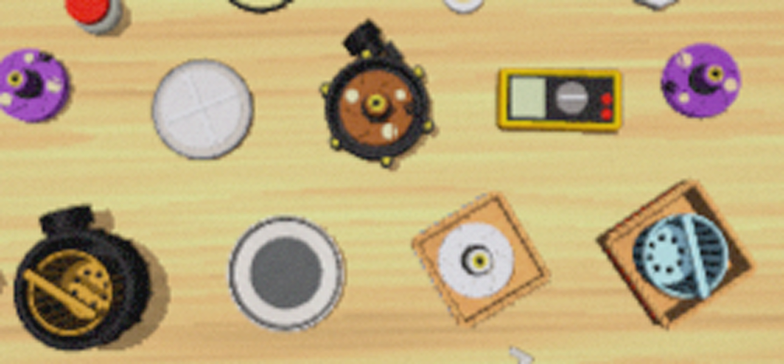

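```bash
cat > h.py <<'E'
import numpy as np
def px2w(f,u,v,z):
    F=f["color"].shape[0]/2/np.tan(np.radians(f["fovy"]/2))
    R=np.array(f["R"]);t=np.array(f["t"])
    d=R.T@[(u-f["cx"])/F,(v-f["cy"])/F,1];c=-R.T@t
    return c+d*(z-c[2])/d[2]
E
python3 - <<'E'
import pickle,numpy as np
from h import *
f=pickle.load(open("f0.pkl","rb"))["top"]
for n,u,v,z in [("wornimp",376,102,.074),("volute",377,108,.038),("newimp",480,262,.07),("lowcarton",481,258,.036),
 ("wbA",28,272,.133),("wbB",94,316,.133),("pot",71,291,.097),("nbA",670,222,.125),("nbB",703,298,.125),("tallc",677.5,253.5,.07),("dish",287,274,.018),("cover",203,109,.01),("meter",560,100,.02),("purpL",33,84,.02),("purpR",700,80,.02)]:
    print(n,np.round(px2w(f,130+(u+.5)/2.8-.5,135+(v+.5)/2.8-.5,z),4))
E
```

```text
wornimp [ 0.648  -0.0039  0.074 ]
volute [ 0.6456 -0.005   0.038 ]
newimp [ 0.4584 -0.1217  0.07  ]
lowcarton [ 0.4622 -0.1265  0.036 ]
wbA [0.4572 0.3861 0.133 ]
wbB [0.4076 0.3122 0.133 ]
pot [0.4337 0.3493 0.097 ]
nbA [ 0.5006 -0.327   0.125 ]
nbB [ 0.4165 -0.3598  0.125 ]
tallc [ 0.4645 -0.3506  0.07  ]
dish [0.4461 0.1086 0.018 ]
cover [0.6523 0.212  0.01  ]
meter [ 0.6534 -0.23    0.02  ]
purpL [0.6864 0.4224 0.02  ]
purpR [ 0.6747 -0.4017  0.02  ]
```

Call:
servo_tool(
  targets=[
    {"angular":[0,0,3],"xyz":[0,0,0],"claw":6},
    {"angular":[0,0,7],"xyz":[0,0,0],"claw":6},
    {"angular":[0,0,7],"xyz":[0,0,0],"claw":6},
    {"angular":[0,0,2.6],"xyz":[0,0,0],"claw":6},
    {"angular":[0,0,0],"xyz":[-1.2,1.8,0],"claw":6},
    {"angular":[0,0,0],"xyz":[-2.4,3.6,0],"claw":6},
    {"angular":[0,0,0],"xyz":[-2.4,3.6,0],"claw":6},
    {"angular":[0,0,0],"xyz":[-2.4,3.6,0],"claw":6},
    {"angular":[0,0,0],"xyz":[-2.4,3.6,0],"claw":6},
    {"angular":[0,0,0],"xyz":[-2.4,3.6,0],"claw":6},
    {"angular":[0,0,0],"xyz":[-2.4,3.6,0],"claw":6},
    {"angular":[0,0,0],"xyz":[-2.4,3.6,0],"claw":6},
    {"angular":[0,0,0],"xyz":[-2.4,3.6,0],"claw":6},
    {"angular":[0,0,0],"xyz":[-2.4,3.6,0],"claw":6},
    {"angular":[0,0,0],"xyz":[-2.4,3.6,0],"claw":6},
    {"angular":[0,0,0],"xyz":[-2.4,3.6,0],"claw":6},
    {"angular":[0,0,0],"xyz":[-2.4,3.6,0],"claw":6},
    {"angular":[0,0,0],"xyz":[-2.4,3.6,0],"claw":6},
    {"angular":[0,0,0],"xyz":[-2.4,3.6,0],"claw":6},
    {"angular":[0,0,0],"xyz":[-1.2,1.8,0],"claw":6},
  ],
  force=30,
)

```text
t: 2.15
eef_pos: [0.5877, -0.0934, 0.2482]
ee_rot: [3.141, -0.0, -3.14]
force: [-0.1, -0.1, -0.7]
width: 0.0606
gripper_force: 0.0
```

```bash
cat >> h.py <<'E'
def snap(n,name):
    import cv2,pickle
    from station import viewer
    f=viewer.grab_frame(n);pickle.dump(f,open(f"{name}.pkl","wb"))
    cv2.imwrite(f"pics/{name}.png",cv2.convertScaleAbs(f["color"],alpha=1.4,beta=10));return f
E
python3 - <<'E'
from h import *
f=snap("wrist","w1");print(f["R"],f["t"])
E
```

```text
[[-1.33381337e-03  9.99999110e-01 -2.10670852e-05]
 [ 9.50324108e-01  1.27411346e-03  3.11259484e-01]
 [ 3.11259234e-01  3.95141501e-04 -9.50324962e-01]] [ 0.0952505  -0.59661755  0.20936594]
```

View pics/w1.png

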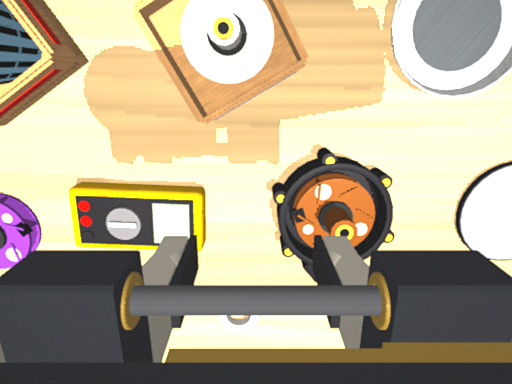

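The wrist view shows the worn hub top at (344,233), the volute rim centred near (335,213) and the new hub top at (224,28).

```bash
python3 - <<'E'
from h import *
import pickle
f=pickle.load(open("w1.pkl","rb"))
for n,u,v,z in [("worn",344,233,.074),("vol",335,213,.038),("new",224,28,.070),("cornL",207,122,.036),("cornR",305,58,.036)]:print(n,np.round(px2w(f,u,v,z),4))
E
```

```text
worn [ 0.6479 -0.0047  0.074 ]
vol [ 0.6407 -0.0062  0.038 ]
new [ 0.4597 -0.121   0.07  ]
cornL [ 0.5421 -0.1435  0.036 ]
cornR [ 0.4812 -0.0466  0.036 ]
```

Call:
servo_tool(
  targets=[
    {"angular":[0,0,0],"xyz":[-1,1.5,0],"claw":6},
    {"angular":[0,0,0],"xyz":[-2,3,0],"claw":6},
    {"angular":[0,0,0],"xyz":[-2,3,0],"claw":6},
    {"angular":[0,0,0],"xyz":[-1,1.4,0],"claw":6},
    {"angular":[0,0,0],"xyz":[0,0,1],"claw":6},
    {"angular":[0,0,0],"xyz":[0,0,2],"claw":6},
    {"angular":[0,0,0],"xyz":[0,0,3],"claw":6},
    {"angular":[0,0,0],"xyz":[0,0,3],"claw":6},
    {"angular":[0,0,0],"xyz":[0,0,3],"claw":6},
    {"angular":[0,0,0],"xyz":[0,0,3],"claw":6},
    {"angular":[0,0,0],"xyz":[0,0,2],"claw":6},
    {"angular":[0,0,0],"xyz":[0,0,1],"claw":6},
    {"angular":[0,0,0],"xyz":[0,0,0.5],"claw":6},
    {"angular":[0,0,0],"xyz":[0,0,0],"claw":6},
    {"angular":[0,0,0],"xyz":[0,0,0],"claw":2},
    {"angular":[0,0,0],"xyz":[0,0,0],"claw":2},
    {"angular":[0,0,0],"xyz":[0,0,0],"claw":2},
    {"angular":[0,0,0],"xyz":[0,0,0],"claw":2},
    {"angular":[0,0,0],"xyz":[0,0,0],"claw":2},
    {"angular":[0,0,0],"xyz":[0,0,0],"claw":2},
  ],
  force=30,
)

```text
t: 4.2
eef_pos: [0.6468, -0.0067, 0.0641]
ee_rot: [3.141, 0.001, -3.142]
force: [-0.8, 2.4, 3.0]
width: 0.0278
gripper_force: 30.0
```

Call:
servo_tool(
  targets=[
    {"angular":[0,0,0],"xyz":[0,0,-1],"claw":2},
    {"angular":[0,0,0],"xyz":[0,0,-2],"claw":2},
    {"angular":[0,0,0],"xyz":[0,0,-3],"claw":2},
    {"angular":[0,0,0],"xyz":[0,0,-3],"claw":2},
    {"angular":[0,0,0],"xyz":[0,0,-1],"claw":2},
    {"angular":[0,0,0],"xyz":[1.5,0.9,0],"claw":2},
    {"angular":[0,0,0],"xyz":[3,1.7,0],"claw":2},
    {"angular":[0,0,0],"xyz":[4,2.3,0],"claw":2},
    {"angular":[0,0,0],"xyz":[4,2.3,0],"claw":2},
    {"angular":[0,0,0],"xyz":[4,2.3,0],"claw":2},
    {"angular":[0,0,0],"xyz":[2.4,1.3,0],"claw":2},
    {"angular":[0,0,0],"xyz":[1.2,0.7,0],"claw":2},
    {"angular":[0,0,0],"xyz":[0,0,1],"claw":2},
    {"angular":[0,0,0],"xyz":[0,0,2],"claw":2},
    {"angular":[0,0,0],"xyz":[0,0,3],"claw":2},
    {"angular":[0,0,0],"xyz":[0,0,2.5],"claw":2},
    {"angular":[0,0,0],"xyz":[0,0,1],"claw":2},
    {"angular":[0,0,0],"xyz":[0,0,0.5],"claw":2},
    {"angular":[0,0,0],"xyz":[0,0,0],"claw":2},
    {"angular":[0,0,0],"xyz":[0,0,0],"claw":2},
  ],
)

```text
t: 6.2
eef_pos: [0.4461, 0.1083, 0.0642]
ee_rot: [3.141, 0.001, 3.141]
force: [-0.3, 0.2, -1.9]
width: 0.0275
gripper_force: 30.0
```

Call:
servo_tool(
  targets=[
    {"angular":[0,0,0],"xyz":[0,0,0.2],"claw":2},
    {"angular":[0,0,0],"xyz":[0,0,0.2],"claw":2},
    {"angular":[0,0,0],"xyz":[0,0,0.15],"claw":2},
    {"angular":[0,0,0],"xyz":[0,0,0],"claw":2},
    {"angular":[0,0,0],"xyz":[0,0,0],"claw":6},
    {"angular":[0,0,0],"xyz":[0,0,0],"claw":6},
    {"angular":[0,0,0],"xyz":[0,0,0],"claw":6},
    {"angular":[0,0,0],"xyz":[0,0,0],"claw":6},
    {"angular":[0,0,0],"xyz":[0,0,-1],"claw":6},
    {"angular":[0,0,0],"xyz":[0,0,-2],"claw":6},
    {"angular":[0,0,0],"xyz":[0,0,-3],"claw":6},
    {"angular":[0,0,0],"xyz":[0,0,-3],"claw":6},
    {"angular":[0,0,0],"xyz":[0,-1.5,-1],"claw":6},
    {"angular":[0,0,0],"xyz":[-0.2,-3.5,0],"claw":6},
    {"angular":[0,0,0],"xyz":[-0.2,-4,0],"claw":6},
    {"angular":[0,0,0],"xyz":[-0.3,-4,0],"claw":6},
    {"angular":[0,0,0],"xyz":[-0.3,-4,0],"claw":6},
    {"angular":[0,0,0],"xyz":[-0.2,-3.5,0],"claw":6},
    {"angular":[0,0,0],"xyz":[-0.15,-1.8,0],"claw":6},
    {"angular":[0,0,0],"xyz":[0,-0.6,0],"claw":6},
  ],
)

```text
t: 8.2
eef_pos: [0.4583, -0.123, 0.1581]
ee_rot: [-3.141, -0.001, 3.139]
force: [1.2, -0.3, -0.4]
width: 0.0601
gripper_force: 0.0
```

Call:
servo_tool(
  targets=[
    {"angular":[0,0,0],"xyz":[0,0,1],"claw":6},
    {"angular":[0,0,0],"xyz":[0,0,2],"claw":6},
    {"angular":[0,0,0],"xyz":[0,0,3],"claw":6},
    {"angular":[0,0,0],"xyz":[0,0,2],"claw":6},
    {"angular":[0,0,0],"xyz":[0,0,1.2],"claw":6},
    {"angular":[0,0,0],"xyz":[0,0,0.6],"claw":6},
    {"angular":[0,0,0],"xyz":[0,0,0],"claw":6},
    {"angular":[0,0,0],"xyz":[0,0,0],"claw":2},
    {"angular":[0,0,0],"xyz":[0,0,0],"claw":2},
    {"angular":[0,0,0],"xyz":[0,0,0],"claw":2},
    {"angular":[0,0,0],"xyz":[0,0,0],"claw":2},
    {"angular":[0,0,0],"xyz":[0,0,0],"claw":2},
    {"angular":[0,0,0],"xyz":[0,0,0],"claw":2},
  ],
)

```text
t: 9.5
eef_pos: [0.4591, -0.121, 0.0604]
ee_rot: [3.141, 0.001, 3.141]
force: [-1.5, 1.1, 3.4]
width: 0.0271
gripper_force: 30.0
```

```bash
python3 - <<'E'
from h import *
f=snap("top","t2");import cv2
cv2.imwrite("pics/t2z.png",cv2.resize(cv2.imread("pics/t2.png")[110:290,130:410],(784,504),interpolation=cv2.INTER_CUBIC))
E
```

```text
(no output)
```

View pics/t2z.png

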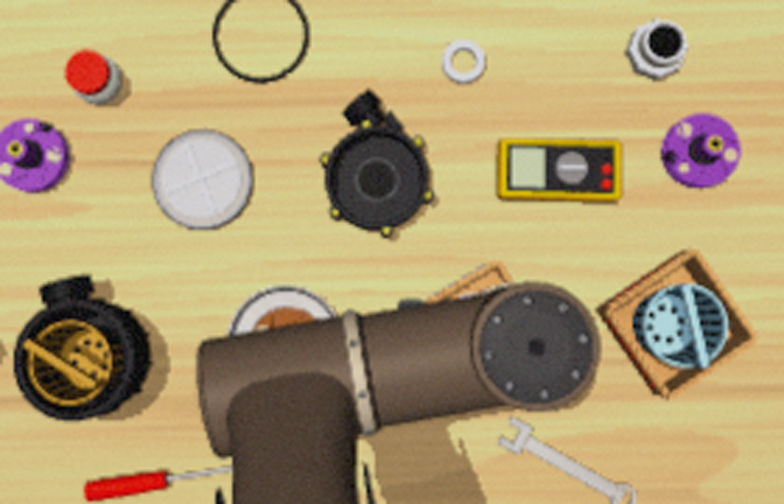

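Call:
servo_tool(
  targets=[
    {"angular":[0,0,0],"xyz":[0,0,-1],"claw":2},
    {"angular":[0,0,0],"xyz":[0,0,-2],"claw":2},
    {"angular":[0,0,0],"xyz":[0,0,-3],"claw":2},
    {"angular":[0,0,0],"xyz":[0,0,-3],"claw":2},
    {"angular":[0,0,0],"xyz":[0,0,-1],"claw":2},
    {"angular":[0,0,0],"xyz":[-1.5,0.9,0],"claw":2},
    {"angular":[0,0,0],"xyz":[-3,1.9,0],"claw":2},
    {"angular":[0,0,0],"xyz":[-3.5,2.2,0],"claw":2},
    {"angular":[0,0,0],"xyz":[-3.5,2.2,0],"claw":2},
    {"angular":[0,0,0],"xyz":[-3.5,2.2,0],"claw":2},
    {"angular":[0,0,0],"xyz":[-2.4,1.5,0],"claw":2},
    {"angular":[0,0,0],"xyz":[-1.2,0.7,0],"claw":2},
    {"angular":[0,0,0],"xyz":[0,0,0],"claw":2},
    {"angular":[0,0,0],"xyz":[0,0,1],"claw":2},
    {"angular":[0,0,0],"xyz":[0,0,2],"claw":2},
    {"angular":[0,0,0],"xyz":[0,0,3],"claw":2},
    {"angular":[0,0,0],"xyz":[0,0,2],"claw":2},
    {"angular":[0,0,0],"xyz":[0,0,0.8],"claw":2},
    {"angular":[0,0,0],"xyz":[0,0,0.4],"claw":2},
    {"angular":[0,0,0],"xyz":[0,0,0],"claw":2},
  ],
)

```text
t: 11.55
eef_pos: [0.6447, -0.0054, 0.0682]
ee_rot: [-3.142, 0.0, 3.141]
force: [0.2, -0.6, -2.5]
width: 0.0271
gripper_force: 30.0
```

Call:
servo_tool(
  targets=[
    {"angular":[0,0,0],"xyz":[0,0,0.2],"claw":2},
    {"angular":[0,0,0],"xyz":[0,0,0.2],"claw":2},
    {"angular":[0,0,0],"xyz":[0,0,0],"claw":2},
    {"angular":[0,0,0],"xyz":[0,0,0],"claw":6},
    {"angular":[0,0,0],"xyz":[0,0,0],"claw":6},
    {"angular":[0,0,0],"xyz":[0,0,0],"claw":6},
    {"angular":[0,0,0],"xyz":[0,0,0],"claw":6},
    {"angular":[0,0,0],"xyz":[0,0,-1],"claw":6},
    {"angular":[0,0,0],"xyz":[0,0,-2],"claw":6},
    {"angular":[0,0,0],"xyz":[0,0,-3],"claw":6},
    {"angular":[0,0,0],"xyz":[0,0,-3],"claw":6},
    {"angular":[0,0,0],"xyz":[1.5,0.9,0],"claw":6},
    {"angular":[0,0,0],"xyz":[3,1.7,0],"claw":6},
    {"angular":[0,0,0],"xyz":[4,2.3,0],"claw":6},
    {"angular":[0,0,0],"xyz":[4,2.3,0],"claw":6},
    {"angular":[0,0,0],"xyz":[3.8,2.2,0],"claw":6},
    {"angular":[0,0,0],"xyz":[2.4,1.3,0],"claw":6},
    {"angular":[0,0,0],"xyz":[1.2,0.7,0],"claw":6},
    {"angular":[0,0,0],"xyz":[0,0,0],"claw":6},
  ],
)

```text
t: 13.45
eef_pos: [0.4449, 0.1098, 0.1553]
ee_rot: [3.14, 0.001, -3.14]
force: [1.7, -0.3, 0.0]
width: 0.06
gripper_force: 0.0
```

```bash
python3 - <<'E'
from h import *
snap("side","s3")
E
```

```text
(no output)
```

View pics/s3.png

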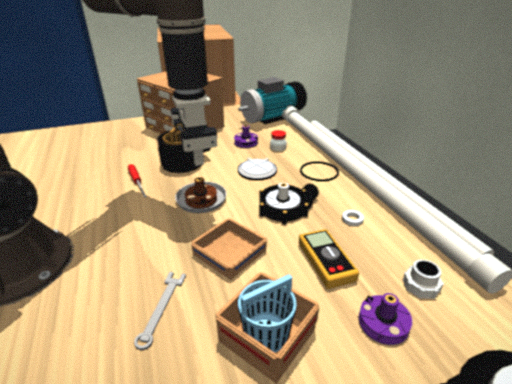

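The side view shows the new impeller seated in the volute (283,195), the worn one upright in the dish (201,195) and the low carton empty.

Call:
servo_tool(
  targets=[
    {"angular":[0,0,0],"xyz":[0,0,1],"claw":6},
    {"angular":[0,0,0],"xyz":[0,0,2],"claw":6},
    {"angular":[0,0,0],"xyz":[0,0,3],"claw":6},
    {"angular":[0,0,0],"xyz":[0,0,2],"claw":6},
    {"angular":[0,0,0],"xyz":[0,0,1.1],"claw":6},
    {"angular":[0,0,0],"xyz":[0,0,0.5],"claw":6},
    {"angular":[0,0,0],"xyz":[0,0,0],"claw":6},
    {"angular":[0,0,0],"xyz":[0,0,0],"claw":2},
    {"angular":[0,0,0],"xyz":[0,0,0],"claw":2},
    {"angular":[0,0,0],"xyz":[0,0,0],"claw":2},
    {"angular":[0,0,0],"xyz":[0,0,0],"claw":2},
    {"angular":[0,0,0],"xyz":[0,0,0],"claw":2},
    {"angular":[0,0,0],"xyz":[0,0,0],"claw":2},
    {"angular":[0,0,0],"xyz":[0,0,-1],"claw":2},
    {"angular":[0,0,0],"xyz":[0,0,-2],"claw":2},
    {"angular":[0,0,0],"xyz":[0,0,-3],"claw":2},
    {"angular":[0,0,0],"xyz":[0,0,-3],"claw":2},
    {"angular":[0,0,0],"xyz":[0,0,-1],"claw":2},
    {"angular":[0,0,0],"xyz":[0,0,0],"claw":2},
  ],
)

```text
t: 15.4
eef_pos: [0.4465, 0.1095, 0.1595]
ee_rot: [3.139, 0.003, 3.141]
force: [-0.5, -0.2, -1.0]
width: 0.0274
gripper_force: 30.0
```

Call:
servo_tool(
  targets=[
    {"angular":[0,0,0],"xyz":[0,-1.5,0],"claw":2},
    {"angular":[0,0,0],"xyz":[-0.2,-3,0],"claw":2},
    {"angular":[0,0,0],"xyz":[-0.3,-4,0],"claw":2},
    {"angular":[0,0,0],"xyz":[-0.3,-4,0],"claw":2},
    {"angular":[0,0,0],"xyz":[-0.3,-4,0],"claw":2},
    {"angular":[0,0,0],"xyz":[-0.3,-4,0],"claw":2},
    {"angular":[0,0,0],"xyz":[-0.15,-2.1,0],"claw":2},
    {"angular":[0,0,0],"xyz":[0,-1,0],"claw":2},
    {"angular":[0,0,0],"xyz":[0,0,0],"claw":2},
    {"angular":[0,0,0],"xyz":[0,0,1],"claw":2},
    {"angular":[0,0,0],"xyz":[0,0,2],"claw":2},
    {"angular":[0,0,0],"xyz":[0,0,3],"claw":2},
    {"angular":[0,0,0],"xyz":[0,0,2],"claw":2},
    {"angular":[0,0,0],"xyz":[0,0,1],"claw":2},
    {"angular":[0,0,0],"xyz":[0,0,0.5],"claw":2},
    {"angular":[0,0,0],"xyz":[0,0,0],"claw":2},
  ],
)

```text
t: 17.0
eef_pos: [0.4613, -0.1266, 0.0627]
ee_rot: [-3.141, -0.001, -3.141]
force: [0.8, 0.4, -1.2]
width: 0.0273
gripper_force: 30.0
```

Call:
servo_tool(
  targets=[
    {"angular":[0,0,0],"xyz":[0,0,0.15],"claw":2},
    {"angular":[0,0,0],"xyz":[0,0,0.1],"claw":2},
    {"angular":[0,0,0],"xyz":[0,0,0],"claw":2},
    {"angular":[0,0,0],"xyz":[0,0,0],"claw":6},
    {"angular":[0,0,0],"xyz":[0,0,0],"claw":6},
    {"angular":[0,0,0],"xyz":[0,0,0],"claw":6},
    {"angular":[0,0,0],"xyz":[0,0,0],"claw":6},
    {"angular":[0,0,0],"xyz":[0,0,-1],"claw":6},
    {"angular":[0,0,0],"xyz":[0,0,-2],"claw":6},
    {"angular":[0,0,0],"xyz":[0,0,-3],"claw":6},
    {"angular":[0,0,0],"xyz":[0,0,-3],"claw":6},
    {"angular":[0,0,0],"xyz":[0,0,-3],"claw":6},
    {"angular":[0,0,-8],"xyz":[0,0,-2],"claw":6},
    {"angular":[0,0,-8],"xyz":[0,0,-1],"claw":6},
    {"angular":[0,0,-8],"xyz":[0,0,0],"claw":6},
    {"angular":[0,0,-8],"xyz":[0,0,0],"claw":6},
    {"angular":[0,0,-8],"xyz":[0,0,0],"claw":6},
    {"angular":[0,0,-8],"xyz":[0,0,0],"claw":6},
    {"angular":[0,0,-8],"xyz":[0,0,0],"claw":6},
    {"angular":[0,0,0],"xyz":[0,0,0],"claw":6},
  ],
)

```text
t: 19.0
eef_pos: [0.4613, -0.1271, 0.2113]
ee_rot: [-3.141, 0.0, -2.162]
force: [0.0, -0.1, 0.2]
width: 0.0597
gripper_force: 0.0
```

```bash
cat >> h.py <<'E'
def shift(x,y,z):
    from station import monitor
    from scipy.spatial.transform import Rotation as Ro
    s=monitor.get_state();R=Ro.from_euler("xyz",s["ee_rot"])
    print(np.round(s["eef_pos"],4),np.round(s["ee_rot"],3),"tool cm",np.round(R.inv().apply(np.array([x,y,z])-s["eef_pos"])*100,2))
E
python3 - <<'E'
from h import *
shift(.432,.349,.21)
E
```

```text
[ 0.4613 -0.1271  0.2113] [-3.141  0.    -2.162] tool cm [-37.88  28.98   0.13]
```

Call:
servo_tool(
  targets=[
    {"angular":[0,0,0],"xyz":[-1.6,1.2,0],"claw":6},
    {"angular":[0,0,0],"xyz":[-3.2,2.45,0],"claw":6},
    {"angular":[0,0,0],"xyz":[-3.2,2.45,0],"claw":6},
    {"angular":[0,0,0],"xyz":[-3.2,2.45,0],"claw":6},
    {"angular":[0,0,0],"xyz":[-3.2,2.45,0],"claw":6},
    {"angular":[0,0,0],"xyz":[-3.2,2.45,0],"claw":6},
    {"angular":[0,0,0],"xyz":[-3.2,2.45,0],"claw":6},
    {"angular":[0,0,0],"xyz":[-3.2,2.45,0],"claw":6},
    {"angular":[0,0,0],"xyz":[-3.2,2.45,0],"claw":6},
    {"angular":[0,0,0],"xyz":[-3.2,2.45,0],"claw":6},
    {"angular":[0,0,0],"xyz":[-1.6,1.2,0],"claw":6},
    {"angular":[0,0,0],"xyz":[0,0,0],"claw":6},
  ],
)

```text
t: 20.2
eef_pos: [0.4376, 0.2772, 0.2106]
ee_rot: [-3.141, -0.0, -2.165]
force: [0.9, -0.3, 0.8]
width: 0.0596
gripper_force: 0.0
```

```bash
python3 - <<'E'
from h import *
snap("wrist","w4");shift(.432,.349,.129)
E
```

```text
[0.4374 0.2758 0.2105] [ 3.142e+00 -1.000e-03 -2.166e+00] tool cm [-5.77  4.55  8.15]
```

View pics/w4.png

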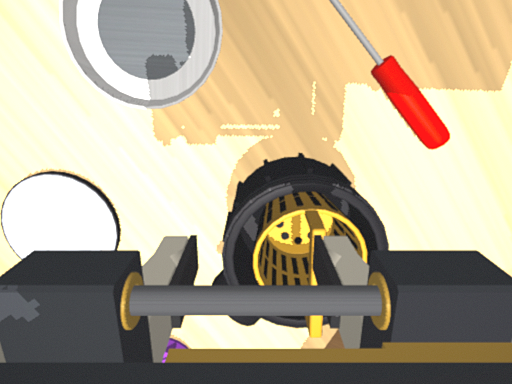

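```bash
python3 - <<'E'
from h import *
import pickle
f=pickle.load(open("w4.pkl","rb"))
a=px2w(f,318,211,.133);b=px2w(f,317,338,.133);print(a,b,(a+b)/2,np.hypot(*(a-b)[:2]),np.degrees(np.arctan2(*(a-b)[1::-1])))
for u,v in((223,250),(387,250),(305,178)):print(px2w(f,u,v,.097))
print(px2w(f,150,52,.003))
E
```

```text
[0.40100206 0.29954779 0.133     ] [0.45596113 0.39034471 0.133     ] [0.4284816  0.34494625 0.133     ] 0.10613472625648084 -121.18637532659604
[0.48575633 0.30108337 0.097     ]
[0.37348893 0.37702117 0.097     ]
[0.3973234  0.28625689 0.097     ]
[0.45708961 0.12881031 0.003     ]
```

Call:
servo_tool(
  targets=[
    {"angular":[0,0,0],"xyz":[-1.2,1,0],"claw":4},
    {"angular":[0,0,0],"xyz":[-2,1.5,0],"claw":4},
    {"angular":[0,0,0],"xyz":[-1.7,1.4,0],"claw":4},
    {"angular":[0,0,0],"xyz":[-0.8,0.6,0],"claw":4},
    {"angular":[0,0,0],"xyz":[0,0,0],"claw":4},
    {"angular":[0,0,0],"xyz":[0,0,1],"claw":4},
    {"angular":[0,0,0],"xyz":[0,0,2],"claw":4},
    {"angular":[0,0,0],"xyz":[0,0,2.5],"claw":4},
    {"angular":[0,0,0],"xyz":[0,0,1.7],"claw":4},
    {"angular":[0,0,0],"xyz":[0,0,0.9],"claw":4},
    {"angular":[0,0,0],"xyz":[0,0,0],"claw":4},
    {"angular":[0,0,0],"xyz":[0,0,0],"claw":0.3},
    {"angular":[0,0,0],"xyz":[0,0,0],"claw":0.3},
    {"angular":[0,0,0],"xyz":[0,0,0],"claw":0.3},
    {"angular":[0,0,0],"xyz":[0,0,0],"claw":0.3},
    {"angular":[0,0,0],"xyz":[0,0,0],"claw":0.3},
    {"angular":[0,0,0],"xyz":[0,0,0],"claw":0.3},
  ],
)

```text
t: 21.95
eef_pos: [0.4323, 0.3476, 0.1299]
ee_rot: [3.141, 0.001, -2.164]
force: [-1.0, 0.9, 1.8]
width: 0.0099
gripper_force: 29.9
```

```bash
python3 - <<'E'
from h import *
shift(.446,.1085,.25)
E
```

```text
[0.4323 0.3476 0.1299] [ 3.141e+00  1.000e-03 -2.164e+00] tool cm [ 19.05 -14.51 -12.02]
```

Call:
servo_tool(
  targets=[
    {"angular":[0,0,0],"xyz":[0,0,-1],"claw":0.3},
    {"angular":[0,0,0],"xyz":[0,0,-2],"claw":0.3},
    {"angular":[0,0,0],"xyz":[0,0,-3],"claw":0.3},
    {"angular":[0,0,0],"xyz":[0,0,-3],"claw":0.3},
    {"angular":[0,0,0],"xyz":[0,0,-2],"claw":0.3},
    {"angular":[0,0,0],"xyz":[1.5,-1.15,0],"claw":0.3},
    {"angular":[0,0,0],"xyz":[3,-2.3,0],"claw":0.3},
    {"angular":[0,0,0],"xyz":[3,-2.3,0],"claw":0.3},
    {"angular":[0,0,0],"xyz":[3,-2.3,0],"claw":0.3},
    {"angular":[0,0,0],"xyz":[3,-2.3,0],"claw":0.3},
    {"angular":[0,0,0],"xyz":[3,-2.3,0],"claw":0.3},
    {"angular":[0,0,0],"xyz":[1.7,-1.25,0],"claw":0.3},
    {"angular":[0,0,0],"xyz":[0.85,-0.6,0],"claw":0.3},
    {"angular":[0,0,0],"xyz":[0,0,1],"claw":0.3},
    {"angular":[0,0,0],"xyz":[0,0,2],"claw":0.3},
    {"angular":[0,0,0],"xyz":[0,0,3],"claw":0.3},
    {"angular":[0,0,0],"xyz":[0,0,3],"claw":0.3},
    {"angular":[0,0,0],"xyz":[0,0,1.5],"claw":0.3},
    {"angular":[0,0,0],"xyz":[0,0,0.7],"claw":0.3},
    {"angular":[0,0,0],"xyz":[0,0,0],"claw":0.3},
  ],
)

```text
t: 23.95
eef_pos: [0.4454, 0.1085, 0.1265]
ee_rot: [3.141, -0.002, -2.164]
force: [-0.2, -0.7, -0.8]
width: 0.0097
gripper_force: 29.9
```

Call:
servo_tool(
  targets=[
    {"angular":[0,0,0],"xyz":[0,0,0.25],"claw":0.3},
    {"angular":[0,0,0],"xyz":[0,0,0.2],"claw":0.3},
    {"angular":[0,0,0],"xyz":[0,0,0.1],"claw":0.3},
    {"angular":[0,0,0],"xyz":[0,0,0],"claw":0.3},
    {"angular":[0,0,0],"xyz":[0,0,0],"claw":4},
    {"angular":[0,0,0],"xyz":[0,0,0],"claw":4},
    {"angular":[0,0,0],"xyz":[0,0,0],"claw":4},
    {"angular":[0,0,0],"xyz":[0,0,0],"claw":4},
    {"angular":[0,0,0],"xyz":[0,0,-1],"claw":4},
    {"angular":[0,0,0],"xyz":[0,0,-2],"claw":4},
    {"angular":[0,0,0],"xyz":[0,0,-3],"claw":4},
    {"angular":[0,0,0],"xyz":[0,0,-3],"claw":4},
    {"angular":[0,0,4],"xyz":[0,0,-1],"claw":4},
    {"angular":[0,0,8],"xyz":[0,0,0],"claw":4},
    {"angular":[0,0,8],"xyz":[0,0,0],"claw":4},
    {"angular":[0,0,8],"xyz":[0,0,0],"claw":4},
    {"angular":[0,0,6.7],"xyz":[0,0,0],"claw":4},
    {"angular":[0,0,0],"xyz":[0,0,0],"claw":4},
  ],
)

```text
t: 25.75
eef_pos: [0.446, 0.1084, 0.2228]
ee_rot: [3.141, 0.001, -2.772]
force: [-0.6, -0.1, 0.3]
width: 0.0398
gripper_force: 0.0
```

```bash
python3 - <<'E'
from h import *
shift(.4585,-.3434,.22)
E
```

```text
[0.446  0.1084 0.2228] [ 3.141e+00  1.000e-03 -2.772e+00] tool cm [ 15.17 -42.58   0.27]
```

Call:
servo_tool(
  targets=[
    {"angular":[0,0,0],"xyz":[0.7,-1.95,0],"claw":4},
    {"angular":[0,0,0],"xyz":[1.4,-3.95,0],"claw":4},
    {"angular":[0,0,0],"xyz":[1.4,-3.95,0],"claw":4},
    {"angular":[0,0,0],"xyz":[1.4,-3.95,0],"claw":4},
    {"angular":[0,0,0],"xyz":[1.4,-3.95,0],"claw":4},
    {"angular":[0,0,0],"xyz":[1.4,-3.95,0],"claw":4},
    {"angular":[0,0,0],"xyz":[1.4,-3.95,0],"claw":4},
    {"angular":[0,0,0],"xyz":[1.4,-3.95,0],"claw":4},
    {"angular":[0,0,0],"xyz":[1.4,-3.95,0],"claw":4},
    {"angular":[0,0,0],"xyz":[1.4,-3.95,0],"claw":4},
    {"angular":[0,0,0],"xyz":[0.7,-1.95,0],"claw":4},
    {"angular":[0,0,0],"xyz":[0,0,0],"claw":4},
  ],
)

```text
t: 26.95
eef_pos: [0.4584, -0.3125, 0.2219]
ee_rot: [3.142, -0.001, -2.769]
force: [-0.8, 0.8, -0.0]
width: 0.0398
gripper_force: 0.0
```

```bash
python3 - <<'E'
from h import *
snap("wrist","w5");shift(.4585,-.3434,.121)
E
```

```text
[ 0.4583 -0.3113  0.2219] [ 3.141e+00 -1.000e-03 -2.769e+00] tool cm [ 1.14 -3.   10.09]
```

View pics/w5.png

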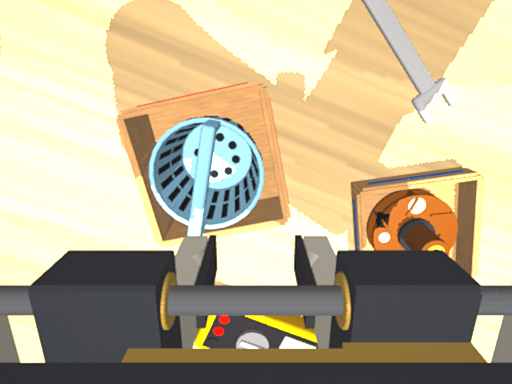

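```bash
python3 - <<'E'
from h import *
import pickle
f=pickle.load(open("w5.pkl","rb"))
a=px2w(f,210,124,.125);b=px2w(f,197,237,.125);print(a,b,(a+b)/2,np.hypot(*(a-b)[:2]),np.degrees(np.arctan2(*(a-b)[1::-1])))
c=[px2w(f,*p,.07) for p in((120,115),(265,83),(289,218),(162,242))];print(np.round(c,3),np.mean(c,0))
E
```

```text
[ 0.41575628 -0.36298565  0.125     ] [ 0.4997788  -0.34461644  0.125     ] [ 0.45776754 -0.35380105  0.125     ] 0.08600704583227331 -167.66789077191987
[[ 0.445 -0.44   0.07 ]
 [ 0.377 -0.336  0.07 ]
 [ 0.479 -0.272  0.07 ]
 [ 0.545 -0.374  0.07 ]] [ 0.4616102 -0.3554531  0.07     ]
```

The wrist view shows the bail from (210,124) to (197,237). That makes its yaw -167.5°, so my earlier pixel for one end was off. I'm correcting for this.

Call:
servo_tool(
  targets=[
    {"angular":[0,0,4.5],"xyz":[0,0,0],"claw":5},
    {"angular":[0,0,4.4],"xyz":[0,0,0],"claw":5},
    {"angular":[0,0,0],"xyz":[0.2,-1,0],"claw":5},
    {"angular":[0,0,0],"xyz":[0.4,-1.8,0],"claw":5},
    {"angular":[0,0,0],"xyz":[0.3,-1.3,0],"claw":5},
    {"angular":[0,0,0],"xyz":[0,0,0],"claw":5},
    {"angular":[0,0,0],"xyz":[0,0,1],"claw":5},
    {"angular":[0,0,0],"xyz":[0,0,2],"claw":5},
    {"angular":[0,0,0],"xyz":[0,0,2.5],"claw":5},
    {"angular":[0,0,0],"xyz":[0,0,2.5],"claw":5},
    {"angular":[0,0,0],"xyz":[0,0,1.3],"claw":5},
    {"angular":[0,0,0],"xyz":[0,0,0.7],"claw":5},
    {"angular":[0,0,0],"xyz":[0,0,0],"claw":5},
    {"angular":[0,0,0],"xyz":[0,0,0],"claw":0.3},
    {"angular":[0,0,0],"xyz":[0,0,0],"claw":0.3},
    {"angular":[0,0,0],"xyz":[0,0,0],"claw":0.3},
    {"angular":[0,0,0],"xyz":[0,0,0],"claw":0.3},
    {"angular":[0,0,0],"xyz":[0,0,0],"claw":0.3},
    {"angular":[0,0,0],"xyz":[0,0,0],"claw":0.3},
    {"angular":[0,0,0],"xyz":[0,0,0],"claw":0.3},
  ],
)

```text
t: 29.0
eef_pos: [0.4585, -0.3519, 0.122]
ee_rot: [3.141, -0.0, -2.926]
force: [0.2, 0.9, -0.9]
width: 0.01
gripper_force: 29.9
```

```bash
python3 - <<'E'
from h import *
from station import monitor
shift(.434,.348,.25);print(monitor.get_state()["q"])
E
```

```text
[ 0.4585 -0.3519  0.122 ] [ 3.141 -0.    -2.926] tool cm [-12.6   68.89 -12.79]
[-3.16415294e-01  3.14366827e-01 -3.69456358e-01 -1.69140936e-04
 -8.87221391e-01 -1.03827869e+00]
```

Call:
servo_tool(
  targets=[
    {"angular":[0,0,0],"xyz":[0,0,-1],"claw":0.3},
    {"angular":[0,0,0],"xyz":[0,0,-2],"claw":0.3},
    {"angular":[0,0,0],"xyz":[0,0,-3],"claw":0.3},
    {"angular":[0,0,0],"xyz":[0,0,-3],"claw":0.3},
    {"angular":[0,0,0],"xyz":[0,0,-3],"claw":0.3},
    {"angular":[0,0,0],"xyz":[0,0,-2.5],"claw":0.3},
    {"angular":[0,0,0],"xyz":[0,0,-1],"claw":0.3},
    {"angular":[0,0,0],"xyz":[-0.35,2,0],"claw":0.3},
    {"angular":[0,0,0],"xyz":[-0.7,4,0],"claw":0.3},
    {"angular":[0,0,0],"xyz":[-0.7,4,0],"claw":0.3},
    {"angular":[0,0,0],"xyz":[-0.7,4,0],"claw":0.3},
    {"angular":[0,0,0],"xyz":[-0.7,4,0],"claw":0.3},
    {"angular":[0,0,0],"xyz":[-0.7,4,0],"claw":0.3},
    {"angular":[0,0,0],"xyz":[-0.7,4,0],"claw":0.3},
    {"angular":[0,0,0],"xyz":[-0.3,2,0],"claw":0.3},
    {"angular":[0,0,0],"xyz":[0,0,0],"claw":0.3},
  ],
)

```text
t: 30.6
eef_pos: [0.4455, -0.066, 0.2768]
ee_rot: [3.141, -0.0, -2.922]
force: [0.4, -0.7, -1.1]
width: 0.0095
gripper_force: 29.9
```

```bash
python3 - <<'E'
from h import *
snap("side","s6");shift(.434,.348,.275)
E
```

```text
[ 0.4456 -0.067   0.2768] [ 3.141 -0.    -2.923] tool cm [-7.88 40.77  0.19]
```

View pics/s6.png

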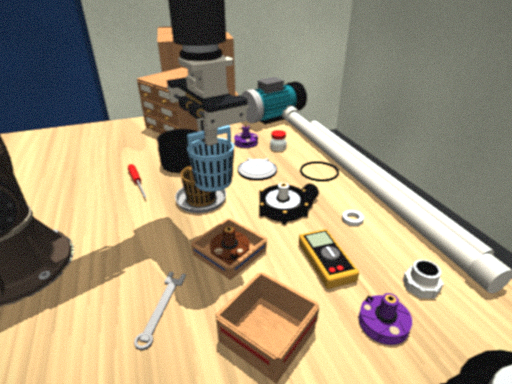

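The side view shows the new basket held level, the worn basket upright in the dish (200,190), the worn impeller in the low carton and the tall carton empty.

Call:
servo_tool(
  targets=[
    {"angular":[0,0,0],"xyz":[-0.5,2.4,0],"claw":0.3},
    {"angular":[0,0,0],"xyz":[-0.8,4,0],"claw":0.3},
    {"angular":[0,0,0],"xyz":[-0.8,4,0],"claw":0.3},
    {"angular":[0,0,0],"xyz":[-0.8,4,0],"claw":0.3},
    {"angular":[0,0,0],"xyz":[-0.8,4,0],"claw":0.3},
    {"angular":[0,0,0],"xyz":[-0.8,4,0],"claw":0.3},
    {"angular":[0,0,0],"xyz":[-0.8,4,0],"claw":0.3},
    {"angular":[0,0,0],"xyz":[-0.7,4,0],"claw":0.3},
    {"angular":[0,0,0],"xyz":[-0.7,4,0],"claw":0.3},
    {"angular":[0,0,0],"xyz":[-0.7,4,0],"claw":0.3},
    {"angular":[0,0,0],"xyz":[-0.5,2.4,0],"claw":0.3},
    {"angular":[0,0,0],"xyz":[0,0,0],"claw":0.3},
  ],
)

```text
t: 31.85
eef_pos: [0.4361, 0.3493, 0.2758]
ee_rot: [-3.14, -0.001, -2.924]
force: [-0.3, -0.7, -1.3]
width: 0.0096
gripper_force: 29.9
```

```bash
python3 - <<'E'
from h import *
shift(.434,.348,.131)
E
```

```text
[0.4361 0.3493 0.2758] [-3.140e+00 -1.000e-03 -2.924e+00] tool cm [ 0.21 -0.06 14.48]
```

Call:
servo_tool(
  targets=[
    {"angular":[0,0,0],"xyz":[0.2,0,1],"claw":0.3},
    {"angular":[0,0,0],"xyz":[0,0,2],"claw":0.3},
    {"angular":[0,0,0],"xyz":[0,0,2],"claw":0.3},
    {"angular":[0,0,0],"xyz":[0,0,2],"claw":0.3},
    {"angular":[0,0,0],"xyz":[0,0,2],"claw":0.3},
    {"angular":[0,0,0],"xyz":[0,0,2],"claw":0.3},
    {"angular":[0,0,0],"xyz":[0,0,1.5],"claw":0.3},
    {"angular":[0,0,0],"xyz":[0,0,1],"claw":0.3},
    {"angular":[0,0,0],"xyz":[0,0,0.5],"claw":0.3},
    {"angular":[0,0,0],"xyz":[0,0,0],"claw":0.3},
    {"angular":[0,0,0],"xyz":[0,0,0],"claw":0.3},
  ],
)

```text
t: 32.95
eef_pos: [0.4341, 0.347, 0.1377]
ee_rot: [3.141, 0.001, -2.926]
force: [0.4, -0.9, -0.5]
width: 0.0099
gripper_force: 29.9
```

Call:
servo_tool(
  targets=[
    {"angular":[0,0,0],"xyz":[0,0,0.3],"claw":0.3},
    {"angular":[0,0,0],"xyz":[0,0,0.3],"claw":0.3},
    {"angular":[0,0,0],"xyz":[0,0,0.15],"claw":0.3},
    {"angular":[0,0,0],"xyz":[0,0,0],"claw":0.3},
    {"angular":[0,0,0],"xyz":[0,0,0],"claw":4},
    {"angular":[0,0,0],"xyz":[0,0,0],"claw":4},
    {"angular":[0,0,0],"xyz":[0,0,0],"claw":4},
    {"angular":[0,0,0],"xyz":[0,0,0],"claw":4},
    {"angular":[0,0,0],"xyz":[0,0,-1],"claw":4},
    {"angular":[0,0,0],"xyz":[0,0,-2],"claw":4},
    {"angular":[0,0,0],"xyz":[0,0,-3],"claw":4},
    {"angular":[0,0,0],"xyz":[0,0,-3],"claw":4},
    {"angular":[0,0,-7],"xyz":[0,0,-1],"claw":4},
    {"angular":[0,0,-8],"xyz":[0,0,0],"claw":4},
    {"angular":[0,0,-8],"xyz":[0,0,0],"claw":4},
    {"angular":[0,0,-8],"xyz":[0,0,0],"claw":4},
    {"angular":[0,0,-8],"xyz":[0,0,0],"claw":4},
    {"angular":[0,0,-4.7],"xyz":[0,0,0],"claw":4},
    {"angular":[0,0,0],"xyz":[0,0,0],"claw":4},
  ],
)

```text
t: 34.85
eef_pos: [0.4338, 0.347, 0.2303]
ee_rot: [-3.142, 0.001, -2.162]
force: [0.0, -1.1, -0.6]
width: 0.0403
gripper_force: 0.0
```

```bash
python3 - <<'E'
from h import *
shift(.446,.1085,.121)
E
```

```text
[0.4338 0.347  0.2303] [-3.142e+00  1.000e-03 -2.162e+00] tool cm [ 19.14 -14.3   10.92]
```

Move over to the dish, lower and grip.

Call:
servo_tool(
  targets=[
    {"angular":[0,0,0],"xyz":[1.6,-1.2,0],"claw":4},
    {"angular":[0,0,0],"xyz":[3.2,-2.4,0],"claw":4},
    {"angular":[0,0,0],"xyz":[3.2,-2.4,0],"claw":4},
    {"angular":[0,0,0],"xyz":[3.2,-2.4,0],"claw":4},
    {"angular":[0,0,0],"xyz":[3.2,-2.4,0],"claw":4},
    {"angular":[0,0,0],"xyz":[3.2,-2.4,0],"claw":4},
    {"angular":[0,0,0],"xyz":[1.5,-1.1,0],"claw":4},
    {"angular":[0,0,0],"xyz":[0,0,1],"claw":4},
    {"angular":[0,0,0],"xyz":[0,0,2],"claw":4},
    {"angular":[0,0,0],"xyz":[0,0,3],"claw":4},
    {"angular":[0,0,0],"xyz":[0,0,2.5],"claw":4},
    {"angular":[0,0,0],"xyz":[0,0,1.6],"claw":4},
    {"angular":[0,0,0],"xyz":[0,0,0.8],"claw":4},
    {"angular":[0,0,0],"xyz":[0,0,0],"claw":4},
    {"angular":[0,0,0],"xyz":[0,0,0],"claw":0.3},
    {"angular":[0,0,0],"xyz":[0,0,0],"claw":0.3},
    {"angular":[0,0,0],"xyz":[0,0,0],"claw":0.3},
    {"angular":[0,0,0],"xyz":[0,0,0],"claw":0.3},
    {"angular":[0,0,0],"xyz":[0,0,0],"claw":0.3},
    {"angular":[0,0,0],"xyz":[0,0,0],"claw":0.3},
  ],
)

```text
t: 36.85
eef_pos: [0.4459, 0.1088, 0.1209]
ee_rot: [-3.141, 0.001, -2.163]
force: [-1.7, 0.5, 3.5]
width: 0.0093
gripper_force: 30.0
```

```bash
python3 - <<'E'
from h import *
shift(.463,-.353,.22)
E
```

```text
[0.4459 0.1088 0.1209] [-3.141e+00  1.000e-03 -2.163e+00] tool cm [ 37.36 -27.18  -9.92]
```

Call:
servo_tool(
  targets=[
    {"angular":[0,0,0],"xyz":[0,0,-1],"claw":0.3},
    {"angular":[0,0,0],"xyz":[0,0,-2],"claw":0.3},
    {"angular":[0,0,0],"xyz":[0,0,-3],"claw":0.3},
    {"angular":[0,0,0],"xyz":[0,0,-3],"claw":0.3},
    {"angular":[0,0,0],"xyz":[0,0,-1],"claw":0.3},
    {"angular":[0,0,0],"xyz":[1.6,-1.2,0],"claw":0.3},
    {"angular":[0,0,0],"xyz":[3.1,-2.25,0],"claw":0.3},
    {"angular":[0,0,0],"xyz":[3.1,-2.25,0],"claw":0.3},
    {"angular":[0,0,0],"xyz":[3.1,-2.25,0],"claw":0.3},
    {"angular":[0,0,0],"xyz":[3.1,-2.25,0],"claw":0.3},
    {"angular":[0,0,0],"xyz":[3.1,-2.25,0],"claw":0.3},
    {"angular":[0,0,0],"xyz":[3.1,-2.25,0],"claw":0.3},
    {"angular":[0,0,0],"xyz":[3.1,-2.25,0],"claw":0.3},
    {"angular":[0,0,0],"xyz":[3.1,-2.25,0],"claw":0.3},
    {"angular":[0,0,0],"xyz":[3.1,-2.25,0],"claw":0.3},
    {"angular":[0,0,0],"xyz":[3.1,-2.25,0],"claw":0.3},
    {"angular":[0,0,0],"xyz":[3.1,-2.25,0],"claw":0.3},
    {"angular":[0,0,0],"xyz":[1.7,-1.25,0],"claw":0.3},
    {"angular":[0,0,0],"xyz":[0,0,0],"claw":0.3},
    {"angular":[0,0,0],"xyz":[0,0,0],"claw":0.3},
  ],
)

```text
t: 38.85
eef_pos: [0.4622, -0.3535, 0.2197]
ee_rot: [3.14, -0.0, -2.164]
force: [0.3, 0.1, -2.1]
width: 0.01
gripper_force: 30.0
```

```bash
python3 - <<'E'
from h import *
snap("side","s7");shift(.463,-.353,.122)
E
```

```text
[ 0.4624 -0.353   0.22  ] [ 3.14   0.    -2.163] tool cm [-0.04 -0.07  9.8 ]
```

View pics/s7.png

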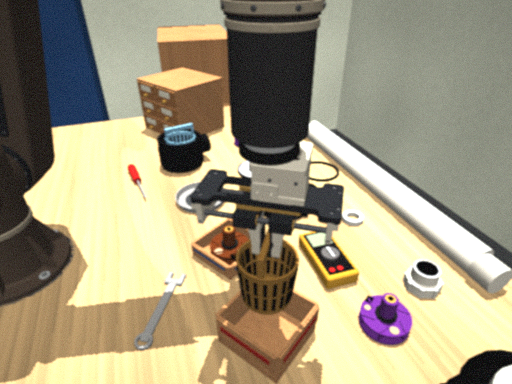

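The new basket sits in the pot at (181,140), and the worn basket is centred over the tall carton. Now lower it.

Call:
servo_tool(
  targets=[
    {"angular":[0,0,0],"xyz":[0,0,1],"claw":0.3},
    {"angular":[0,0,0],"xyz":[0,0,2],"claw":0.3},
    {"angular":[0,0,0],"xyz":[0,0,2.5],"claw":0.3},
    {"angular":[0,0,0],"xyz":[0,0,2],"claw":0.3},
    {"angular":[0,0,0],"xyz":[0,0,1],"claw":0.3},
    {"angular":[0,0,0],"xyz":[0,0,0.5],"claw":0.3},
    {"angular":[0,0,0],"xyz":[0,0,0.3],"claw":0.3},
    {"angular":[0,0,0],"xyz":[0,0,0],"claw":0.3},
    {"angular":[0,0,0],"xyz":[0,0,0],"claw":0.3},
  ],
)

```text
t: 39.8
eef_pos: [0.4633, -0.3536, 0.1284]
ee_rot: [-3.14, 0.0, -2.163]
force: [0.9, -1.3, -1.0]
width: 0.0097
gripper_force: 30.0
```

Call:
servo_tool(
  targets=[
    {"angular":[0,0,0],"xyz":[0,0,0.25],"claw":0.3},
    {"angular":[0,0,0],"xyz":[0,0,0.25],"claw":0.3},
    {"angular":[0,0,0],"xyz":[0,0,0.1],"claw":0.3},
    {"angular":[0,0,0],"xyz":[0,0,0],"claw":0.3},
    {"angular":[0,0,0],"xyz":[0,0,0],"claw":4},
    {"angular":[0,0,0],"xyz":[0,0,0],"claw":4},
    {"angular":[0,0,0],"xyz":[0,0,0],"claw":4},
    {"angular":[0,0,0],"xyz":[0,0,0],"claw":4},
    {"angular":[0,0,0],"xyz":[0,0,-1],"claw":4},
    {"angular":[0,0,0],"xyz":[0,0,-2],"claw":4},
    {"angular":[0,0,0],"xyz":[0,0,-3],"claw":4},
    {"angular":[0,0,0],"xyz":[0,0,-3],"claw":4},
    {"angular":[0,0,0],"xyz":[-2,-2,-1],"claw":4},
    {"angular":[0,0,0],"xyz":[-3,-3,0],"claw":4},
    {"angular":[0,0,0],"xyz":[-3,-3,0],"claw":4},
    {"angular":[0,0,0],"xyz":[-3,-3,0],"claw":4},
    {"angular":[0,0,0],"xyz":[-3,-3,0],"claw":4},
    {"angular":[0,0,0],"xyz":[-2,-2,0],"claw":4},
    {"angular":[0,0,0],"xyz":[0,0,0],"claw":4},
  ],
)

```text
t: 41.7
eef_pos: [0.6878, -0.3088, 0.2205]
ee_rot: [3.141, -0.0, -2.161]
force: [0.2, -0.0, -0.4]
width: 0.04
gripper_force: 0.0
```

```bash
python3 - <<'E'
from h import *
import cv2
snap("top","t8");snap("side","s8")
a=cv2.resize(cv2.imread("pics/t8.png")[130:270,125:405],(700,350),interpolation=cv2.INTER_CUBIC)
b=cv2.resize(cv2.imread("pics/s8.png")[110:370,140:340],(192,250))
c=np.zeros((600,700,3),np.uint8);c[:350]=a;c[350:,:192]=b
c[350:,200:700]=cv2.resize(cv2.imread("pics/s8.png")[210:370,180:500],(500,250))
cv2.imwrite("pics/c8.png",c);shift(0,0,0)
E
```

```text
[ 0.6851 -0.3096  0.2212] [ 3.141 -0.    -2.162] tool cm [12.47 74.12 22.19]
```

View pics/c8.png

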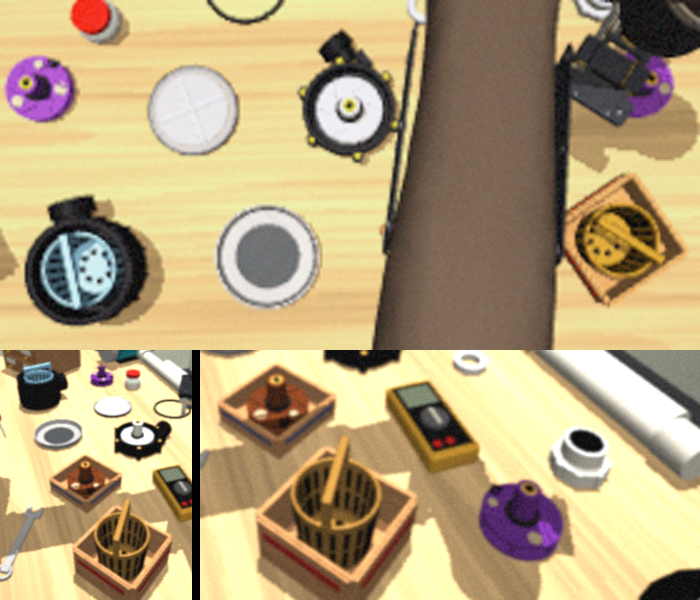

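All four parts are upright and centred: the new impeller in the volute, the new basket in the pot, the worn impeller in the low carton and the worn basket in the tall one. The dish is empty.

```bash
python3 -c "
from station import order
print(order.job_done())"
```

```text
the job is handed in; nothing more can be done
None
```

The job is handed in at about 42 s of the 128 s allowed, with no verdict returned: both new parts are fitted and both worn parts packed in their replacements' cartons, all upright in the last pictures with none dropped.

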